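Fit the sprung roller carriage into its holder

TASK

Fit the roller carriage into the sloping holder: swing the holder's keeper bar about a quarter turn clear, set the carriage down between the two cheeks so that its sprung pins are out in the recesses on both sides, then swing the keeper bar fully back over it. Pinching the carriage's two upright lugs together draws the pins in. Leave the other things on the table where they are.

Things in the scene. Friction and masses are not known exactly. Their poses are not given: they have to be found in the camera images.
- carriage: loose aluminium roller carriage, 0.26 kg, 88 mm long (its x), 56 mm wide (its y), 30 mm high, two black rollers under it, two upright dark lugs on its deck. Origin: centre of its underside; z up out of the deck. A sprung pin on each side: 76 mm over both tips when out, flush with the sides when the lugs are pinched home. Lift it by the pinched lugs. It is the same turned end for end
- lug_a (a point): middle of the outer face of the upright lug on the carriage's +y side: with springs relaxed at (0, 26, 47) mm in the carriage's frame. The lug is 20 mm along x, 6 mm thick, and stands from the deck (30 mm) up to 64 mm over the carriage's underside. Outer faces are 52 mm apart relaxed, 32 mm when pinched together to the stop; each spring takes 3 N to start, 8 N at the end
- lug_b (a point): the same for the lug on the -y side, relaxed at (0, -26, 47) mm
- pin_a (a joint): how far the lug and pin on the carriage's +y side are drawn in, m: 0 = fully out, 10 mm out of the side; 0.010 = flush. The pin is round-nosed, 8 mm in diameter, at x = 0, 18 mm over the underside, and moves with its lug
- pin_b (a joint): the same for the lug and pin on its -y side
- bay: sloping bed of the grey holder fixed to the table. Origin: where the underside centre of the fitted carriage belongs, on the bed, 75 mm over the table. x runs up the slope (30 degrees, rising to the robot's left), y across it towards the robot, z out of the bed, leaning to the right. The fitted carriage has its z along this z and its y along this y, either way round; it goes in along -z with pins drawn in
- holder: the fixed holder that carries the bay: base plate 150 x 116 mm; origin under its centre, x as the bay's x seen from above. Right of it stands the machine's fence, a plate 97 mm high in front and castings up to 223 mm high beyond world x = 0.53; left of it, beyond x = 0.47 and y = 0.33, a clamping jig up to 490 mm high. Keep low moves clear of both; carry things across the fence high and near the robot
- recess_a (a point): centre of the square recess, 14 x 14 mm, right through the cheek on the bay's +y side: (0, 34, 18) mm in the bay's frame. The steel cheeks are upright plates on the bed, 52 mm along x, 6 mm thick, 30 mm high, inner faces 62 mm apart (y = +-31 mm), with no lead-in on their upper edges
- recess_b (a point): the same in the cheek on the -y side: (0, -34, 18) mm
- keeper (a joint): angle of the keeper bar about its post, rad: 0 = closed against its stop, straight across the upper end of the bay over the end of the fitted carriage. It grows to 1.8 as the bar swings up the slope, away from the carriage (from pointing along the bay's -y round to its +x). Friction holds it where it is left (1 N at the knob)
- keeper_grip (a point): middle of the round black knob on the end of the keeper bar: 14 mm in diameter, 28 mm long, axis along the bay's z, 53 mm over the bed. The bar under it is 14 mm wide and lies 33 to 39 mm over the bed. The knob's axis is 62 mm from the post's
- keeper_post (a point): axis of the post on which the keeper bar turns, at the bar's mid height: (38, 44, 36) mm in the bay's frame; the axis runs along the bay's z
- cutter_block: bystander: round steel cutter block, 70 mm across, 40 mm high; origin under its centre
- collar: bystander: grey steel spacer ring, 49 mm across, 30 mm high; origin under its centre
- spanner: bystander: open-ended spanner, 235 mm long, 10 mm high, lying flat; origin under its centre, long along its y
- oil_can: bystander: oil can with thin spout, 64 mm round, 187 mm high; origin under its centre
- tape: bystander: pocket tape measure, 39 x 68 x 62 mm, standing; origin under its centre
- bearing: bystander: ball bearing, 52 mm across, 15 mm high; origin under its centre
- block: bystander: flat timber block, 45 x 160 x 20 mm; origin under its centre
- pencil: bystander: flat carpenter pencil, 172 mm long, 10 mm high; origin under its centre
Mind the look-alikes: they are no part of the job. There is more than one size of the carriage; the one meant has the size given above.

How it is judged (in metres and radians):
On the way, in this order (a step that is already met when the one before it is completed fails the run):
1. the keeper bar is swung clear of the bay (more than 1.1 rad) (value of joint keeper above 1.1 rad), for 0.2 s.
2. the carriage sits between the cheeks with both pins sprung out into the recesses, keeper still open (x of carriage in the frame of bay between -0.0055 and 0.0055 m and y of carriage in the frame of bay between -0.0055 and 0.0055 m and z of carriage in the frame of bay between -0.005 and 0.005 m and angle between the y axis of carriage and the y axis of bay, either way round below 0.1 rad and angle between the z axis of carriage and the z axis of bay, either way round below 0.1 rad and value of joint each of pin_a, pin_b below 0.0035 m and value of joint keeper above 0.6 rad), for 0.2 s.
At the end, for the whole second after the job is handed in: the carriage rests on the sloping bed between the cheeks, within 5.5 mm of its place along and across the slope and 5 mm in height, square to 0.1 rad, both pins out to within 3.5 mm, and the keeper bar is closed over it (below 0.15 rad); everything at rest (x of carriage in the frame of bay between -0.0055 and 0.0055 m and y of carriage in the frame of bay between -0.0055 and 0.0055 m and z of carriage in the frame of bay between -0.005 and 0.005 m and angle between the y axis of carriage and the y axis of bay, either way round below 0.1 rad and angle between the z axis of carriage and the z axis of bay, either way round below 0.1 rad and value of joint each of pin_a, pin_b below 0.0035 m and value of joint keeper below 0.15 rad and linear speed of carriage below 0.02 m/s); the robot touches nothing.
It fails at once if another thing on the table is shifted by more than 40 mm (distance of any of cutter_block, collar, spanner, oil_can, tape, bearing, block, pencil from where it was at the start of the episode above 0.04 m).
It also fails if it takes over 72 s, if anything falls off the work surface, if the arm or the gripper's body presses on something with over 40 N, if the wrist force passes 120 N, or if a joint passes its speed limit or range.

ROBOT

A 6-joint arm with a two-finger parallel gripper is mounted at the origin on a cart in front of the work surface, level with it; the furniture and walls round the work are solid. World frame = base frame: x ahead of the robot, y to its left, z up, the work surface at z = 0. Lengths are in mm, angles in rad, forces in N, time in s.
With the tool pointing down it reaches from about 300 to 775 mm from the base axis. Payload 14.6 kg.
Tool frame: the origin (TCP) lies at the very end of the fingers, on their centre line; the grasp point (between the pads) lies 19 mm behind it (grip_point_offset is the distance from the TCP to the grasp point, in mm); z points along the fingers, y is the line along which they close (so a half turn about z gives the same grasp; the last joint's range is limited). The gripper opens to 94 mm and grips with 3 to 60 N. Pads are 16 mm wide; open, the fingers measure 119 mm over their backs; the gripper's body (75 mm by 177 mm) begins 78 mm behind the grasp point.
Start: joints at [-1.409, 0.3, 1.521, -0, 1.321, -0.067], TCP at [124.739, -535.658, 205.446] pointing down, gripper open.
Joint ranges: [-3.03, 3.03], [-0.79, 2.21], [0.23, 2.52], [-1.04, 4.18], [0, 3.07], [-2.55, 2.55]. Speed limits (rad/s): [2.22, 2.22, 2.57, 3.14, 3.14, 3.14].

INTERFACE

Orientations are given as [roll, pitch, yaw] about the fixed x, y, z axes, in that order (R = Rz(yaw) Ry(pitch) Rx(roll)).
In Python, from cell import read_state, camera, camera_info, sign_off, grip_point_offset gives the robot as it stands.
- The arm moves only by the shell command python3 -m handwheel 'ROWS' [FORCE]. ROWS is text: rows parted by semicolons, each of 5 numbers parted by spaces: the shift along the world's x, y, z in units of 40 mm (1.0 is 40 mm), then the turn about the world's z in units of 5 degrees (1.0 is 5 degrees), then the closure, from 0 (fully open) to 1 (shut). In form: dx dy dz yaw gripper; .... A call has 1 to 12 rows; each row shifts and turns the commanded pose from where the row before left it; what a row does not reach is not made up. A row lasts 1/12 s, in which the tool goes at most 41.7 mm and 7.16 degrees, less where a joint would pass 70% of its speed; a pose out of reach is approached as far as the arm can. A call is refused whole if a number of a shift passes 1 or a number of a turn 1, either way. A call with a gripper value outside its range is refused whole. The fingers move at their own pace and stop on an object; FORCE is the grip in N (left out, the last holds). Time passes only in rows, so rows that do not move let the fingers close. It gives the time, the measured TCP pose, the force, the opening and the grip force at its end, in the units of the state.
- read_state(): the state, without advancing time (a new reading comes with each control period).
- camera(name): name is "scene" or "top" or "wrist"; returns (picture, depth): 384x512x3 uint8, red, green, blue; 384x512 float32, mm along the optical axis (not along the pixel's ray), 0 where there is no reading.
- camera_info(name): a dict with "intrinsics" (3x3 intrinsics, pixels), "world_from_camera" (4x4, takes a point from camera to world coordinates). Camera axes: x right, y down, z forward; pixel columns grow to the right and rows downward; lengths in mm; the calibration is good to about 2 mm. The wrist camera is an equidistant fisheye: a pixel r from the principal point sees the ray r / f radians off the axis. A picture is of the moment at which its call begins: read the wrist's pose just before it. camera_info takes no time and is no camera call; for the wrist camera it gives the pose at the moment of the call.
- sign_off(): hands the job in; it is judged then, once.
The state is a dict: "clock": time; "joints": joint angles; "qd": joint speeds; "effort": joint torques, N m; "eef_pos": TCP position; "eef_rot": TCP orientation; "wrist_force": force on the tool from outside, world axes, zero at the start; "moment": the same for the moment, N m; "finger_gap": finger opening in mm; "finger_force": force on a finger pad.
Only numpy, scipy, OpenCV 4.12 (cv2) and the standard library are available. Lean on these libraries where they do the work, as an engineer would, in place of code of your own. Each camera call takes 0.05 s, during which the arm holds its last target. There are 200 camera calls.

## Working session

There is one attempt and no reset: what is moved stays moved. The work goes in short steps, Python scripts to look and compute and a shell command to move; the robot and the scene stay as the last step left them, time stands still between calls to the robot, and variables do not carry over. Pictures are saved under pics/ and viewed, at most 10 in all, crops included, and the job is handed in when it is done.

```bash
ls; mkdir -p pics; cat > h.py <<'E'
import numpy as np, cv2
from cell import *
def snap(n):
    i=camera_info(n); p,d=camera(n); return p,d,np.array(i["intrinsics"]),np.array(i["world_from_camera"])
def rays(px,K,fish=False):
    px=np.atleast_2d(px).astype(float); v=(px-[K[0,2],K[1,2]])/[K[0,0],K[1,1]]
    if fish:
        t=np.linalg.norm(v,axis=1,keepdims=True)+1e-9
        return np.hstack([v/t*np.sin(t),np.cos(t)])
    return np.hstack([v,np.ones((len(v),1))])
def world(px,z,K,T,fish=False):
    r=rays(px,K,fish)@T[:3,:3].T; o=T[:3,3]; return o+r*((z-o[2])/r[:,2:])
def pts(d,K,T):
    # pinhole depth -> world points HxWx3
    h,w=d.shape; u,v=np.meshgrid(np.arange(w),np.arange(h))
    c=np.dstack([(u-K[0,2])/K[0,0]*d,(v-K[1,2])/K[1,1]*d,d]); P=c@T[:3,:3].T+T[:3,3]; P[d<=0]=np.nan; return P
E
python3 - <<'E'
from h import *
print(read_state(), grip_point_offset)
for n in ["scene","top"]:
    p,d,K,T=snap(n); np.savez(f"{n}0.npz",p=p,d=d,K=K,T=T); print(n,K.round(1),T.round(2))
    cv2.imwrite(f"pics/{n}0.png",cv2.resize(p[:,:,::-1],(800,600)))
E
```

```text
pics
{'clock': 0.0, 'joints': array([-1.40858643e+00,  3.00439135e-01,  1.52160709e+00,  3.18363095e-06,
        1.32069132e+00, -6.66130350e-02]), 'qd': array([ 0.00011742, -0.0004943 , -0.00057611, -0.00095238,  0.00186888,
       -0.0010926 ]), 'effort': array([-1.50225183e-03, -5.31809664e+01, -3.52739096e+01,  7.07448344e-02,
        2.45594530e-02, -6.55714962e-05]), 'eef_pos': array([ 124.70429322, -535.39761026,  204.89286044]), 'eef_rot': array([-3.14045050e+00, -7.92853397e-05,  2.28822098e-01]), 'wrist_force': array([-0.28915934, -0.55168995, -0.05587557]), 'moment': array([-0.01248236,  0.0293756 ,  0.0011339 ]), 'finger_force': 0.0, 'finger_gap': 94.04687411312915} 18.8
scene [[371.3   0.  249.3]
 [  0.  371.3 191.8]
 [  0.    0.    1. ]] [[-8.5000e-01 -4.1000e-01  3.4000e-01  1.9651e+02]
 [-5.3000e-01  6.7000e-01 -5.2000e-01  5.4297e+02]
 [-2.0000e-02 -6.2000e-01 -7.8000e-01  9.3408e+02]
 [ 0.0000e+00  0.0000e+00  0.0000e+00  1.0000e+00]]
top [[372.1   0.  256.5]
 [  0.  372.1 192.9]
 [  0.    0.    1. ]] [[-1.00000e-02 -9.90000e-01  1.10000e-01  4.33050e+02]
 [-1.00000e+00  1.00000e-02 -2.00000e-02 -1.70100e+01]
 [ 2.00000e-02 -1.10000e-01 -9.90000e-01  1.54539e+03]
 [ 0.00000e+00  0.00000e+00  0.00000e+00  1.00000e+00]]
```

View pics/scene0.png

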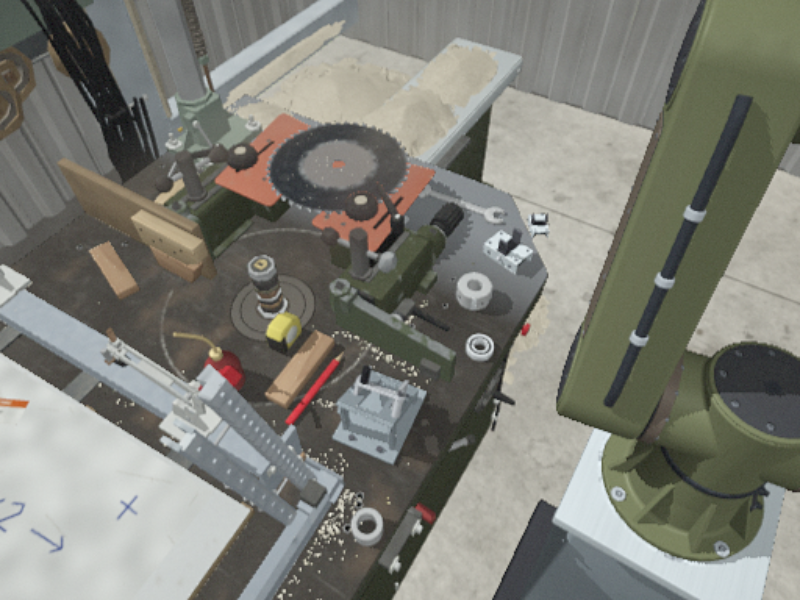

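View pics/top0.png

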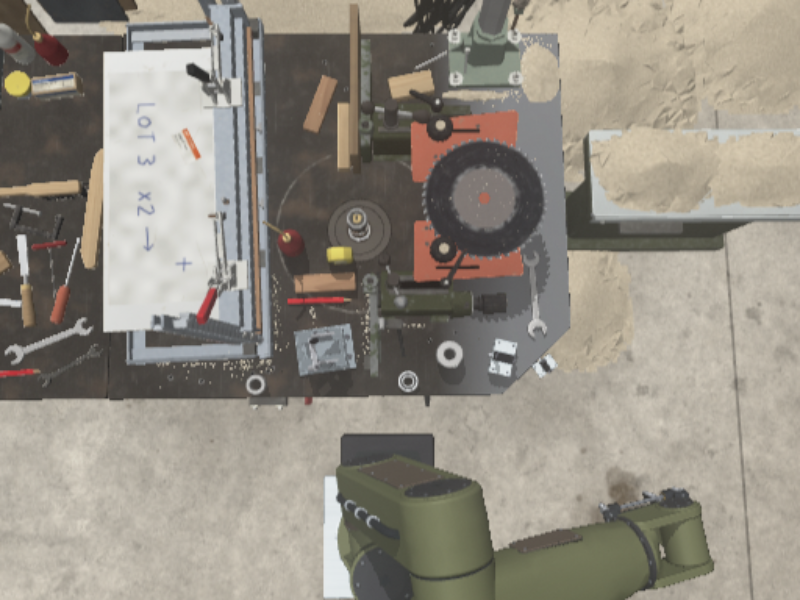

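The top view (800 px scale) shows two carriage look-alikes: A at (503,358) and a smaller B at (545,367). The holder is at (325,348). Round rings sit at (449,353), (408,381) and (256,384), but none is a carriage. I'll check A and B against the holder in one close crop with sizes.

```bash
python3 - <<'E'
from h import *
a=np.load("top0.npz"); p=a["p"]; P=pts(a["d"],a["K"],a["T"])
b=np.load("scene0.npz"); Q=pts(b["d"],b["K"],b["T"])
c1=cv2.resize(p[205:250,300:365,::-1],(520,360),interpolation=cv2.INTER_LINEAR)
q=b["p"]
c2=cv2.resize(q[230:300,205:280,::-1],(321,300),interpolation=cv2.INTER_LINEAR)
c3=cv2.resize(p[200:245,180:235,::-1],(367,300),interpolation=cv2.INTER_LINEAR)
im=np.zeros((600,800,3),np.uint8); im[:290,:419]=cv2.resize(c1,(419,290)); im[300:,:321]=c2; im[300:,330:697]=c3
c4=cv2.resize(q[140:180,300:360,::-1],(375,250)); im[:250,420:795]=c4
cv2.imwrite("pics/crop1.png",im)
for n,X in (("top",P),("scene",Q)):
    m=(X[...,2]>20)&(X[...,2]<90)&(X[...,1]<-200)&(X[...,1]>-480)&(X[...,0]<520)&(X[...,0]>250)
    l,k,s,ce=cv2.connectedComponentsWithStats(m.astype(np.uint8))
    for i in range(1,l):
        if s[i,4]>15:
            x=X[k==i]; print(n,s[i],x.mean(0).round(),x.min(0).round(),x.max(0).round(),cv2.minAreaRect(x[:,:2].astype(np.float32)))
E
```

```text
top [312 217  19  24 317] [ 455. -307.   33.] [ 406. -345.   20.] [ 500. -271.   75.] ((455.4618225097656, -307.7650451660156), (75.03440856933594, 88.68376922607422), 75.51326751708984)
top [343 228  13  13  66] [ 430. -420.   25.] [ 405. -447.   20.] [ 454. -398.   51.] ((432.56915283203125, -420.54840087890625), (35.58304214477539, 53.32938003540039), 34.89732360839844)
scene [338 136  14  13  93] [ 427. -419.   25.] [ 400. -455.   20.] [ 458. -391.   45.] ((429.7312927246094, -420.9038391113281), (35.1368293762207, 58.467567443847656), 36.71939468383789)
scene [310 145  31  26 418] [ 450. -307.   34.] [ 404. -350.   20.] [ 500. -273.   66.] ((453.01043701171875, -307.3647766113281), (66.79552459716797, 89.83666229248047), 75.94599151611328)
```

View pics/crop1.png

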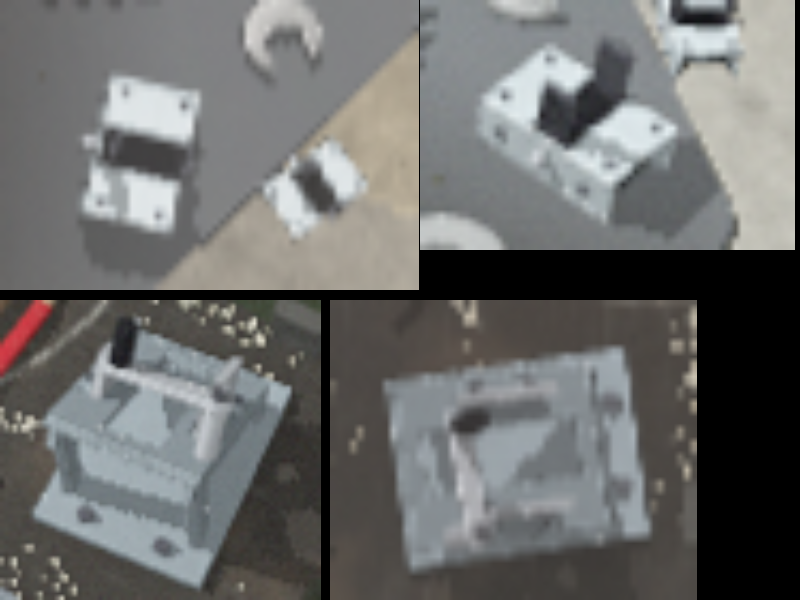

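Crop: A (left, our size, 88 mm long) lies on the steel with dark lugs at about (150,152). B at (315,190) is the small decoy, off the table. The holder's keeper is closed, with its knob at (470,418) in the lower right panel and the bar running down to the post at (480,525).

```bash
python3 - <<'E'
from h import *
for n in("top","scene"):
    a=np.load(n+"0.npz"); p=a["p"]; K,T=a["K"],a["T"]; X=pts(a["d"],K,T)
    hsv=cv2.cvtColor(p,cv2.COLOR_RGB2HSV)
    m=(X[...,2]>22)&(X[...,2]<40)&(abs(X[...,0]-453)<60)&(abs(X[...,1]+307)<50)&(hsv[...,2]>150)
    ys,xs=np.nonzero(m); w=world(np.c_[xs,ys],30,K,T)[:,:2].astype(np.float32); print(n,"deck",len(w),cv2.minAreaRect(w))
    m=(X[...,2]>4)&(X[...,2]<250)&(X[...,0]>290)&(X[...,0]<450)&(X[...,1]>30)&(X[...,1]<190)
    l,k,s,c=cv2.connectedComponentsWithStats(m.astype(np.uint8)); i=1+np.argmax(s[1:,4]); x=X[k==i]
    print("holder",cv2.minAreaRect(x[:,:2].astype(np.float32)),x.min(0),x.max(0))
    d=(hsv[...,2]<60)&(k==i)&(X[...,2]>100); print("knob",d.sum(),X[d].mean(0) if d.sum() else'')
i=camera_info("wrist"); s=read_state(); T=np.array(i["world_from_camera"]); print(i["intrinsics"]); print(T.round(3))
p,d=camera("top")[0],0
E
```

```text
top deck 217 ((455.9097900390625, -304.1429138183594), (63.0003662109375, 87.85382080078125), 75.58721160888672)
holder ((431.3763732910156, 124.548583984375), (126.94132232666016, 31.970388412475586), 89.871337890625) [415.47731576  61.04284094   4.01572781] [447.50240324 188.05464883 137.89623529]
knob 0 
scene deck 254 ((452.51470947265625, -304.7583312988281), (68.11187744140625, 90.67835998535156), 75.76811981201172)
holder ((436.0342712402344, 132.35084533691406), (31.923276901245117, 115.9154281616211), 3.2156872749328613) [417.15900695  74.91426012   4.19060605] [449.77309774 189.80543713 133.63668416]
knob 0 
[[297.31863964   0.         254.24055479]
 [  0.         297.31863964 188.87883954]
 [  0.           0.           1.        ]]
[[ 2.26000e-01 -9.36000e-01 -2.70000e-01  2.03984e+02]
 [-9.74000e-01 -2.18000e-01 -6.20000e-02 -5.17475e+02]
 [-1.00000e-03  2.77000e-01 -9.61000e-01  3.84365e+02]
 [ 0.00000e+00  0.00000e+00  0.00000e+00  1.00000e+00]]
```

```bash
python3 - <<'E'
from h import *
for n in("top","scene"):
    a=np.load(n+"0.npz"); p=a["p"]; K,T=a["K"],a["T"]; X=pts(a["d"],K,T)
    hsv=cv2.cvtColor(p,cv2.COLOR_RGB2HSV)
    m=(X[...,2]>4)&(X[...,2]<250)&(X[...,0]>400)&(X[...,0]<560)&(X[...,1]>20)&(X[...,1]<210)&(hsv[...,1]<90)
    m=cv2.morphologyEx(m.astype(np.uint8),cv2.MORPH_OPEN,np.ones((3,3)))
    l,k,s,c=cv2.connectedComponentsWithStats(m); i=1+np.argmax(s[1:,4]); x=X[k==i]
    print(n,s[i],"holder",cv2.minAreaRect(x[:,:2].astype(np.float32)),x.min(0),x.max(0))
    lo=x[(x[:,2]<25)];print(cv2.minAreaRect(lo[:,:2].astype(np.float32)),np.histogram(lo[:,2],8))
    d=(hsv[...,2]<70)&(X[...,2]>115)&(X[...,0]>400)&(X[...,0]<560)&(X[...,1]>20)&(X[...,1]<210); print("knob",d.sum(),X[d].mean(0) if d.sum() else'',X[d].max(0))
E
```

```text
top [191 207  36  32 890] holder ((481.92498779296875, 148.42657470703125), (116.15811157226562, 132.52496337890625), 6.894681453704834) [419.74040972  81.02116578   4.07086255] [546.05518927 209.95431055 159.62862638]
((481.92498779296875, 148.42657470703125), (116.15811157226562, 132.52496337890625), 6.894681453704834) (array([46, 84, 81, 73, 31,  8,  4,  1]), array([ 4.07086255,  6.31476411,  8.55866568, 10.80256725, 13.04646882,
       15.29037039, 17.53427196, 19.77817352, 22.02207509]))
knob 12 [495.43546934 165.74717852 150.58411648] [498.82316378 174.10616464 158.01292893]
scene [ 218  234   55   58 1867] holder ((477.43280029296875, 147.14224243164062), (111.48696899414062, 136.35287475585938), 7.1965107917785645) [414.06305709  74.91426012   4.02883793] [537.79947395 209.94262893 157.80700105]
((477.45709228515625, 146.94979858398438), (111.48696899414062, 135.9649200439453), 7.1965107917785645) (array([185, 471, 189,  11,   3,   8,   2,   6]), array([ 4.02883793,  6.64330063,  9.25776333, 11.87222604, 14.48668874,
       17.10115144, 19.71561415, 22.33007685, 24.94453956]))
knob 55 [493.94796493 168.54310726 146.15427926] [502.6861491  178.31289308 157.80700105]
```

```bash
python3 -m handwheel '0.4 0.78 0.2 0.75 1;0.4 0.78 0.2 0.75 1;0.4 0.78 0.2 0.75 1;0.4 0.78 0.2 0.75 1;0.4 0.78 0.2 0.75 1;0.4 0.78 0.2 0.75 1;0.4 0.78 0.2 0.75 1;0.4 0.78 0.2 0.75 1;0.4 0.78 0.2 0.75 1;0.4 0.78 0.2 0.75 1;0.4 0.78 0.2 0.75 1;0.4 0.78 0.2 0.75 1' 15
python3 -m handwheel '0.4 0.78 0 0.8 1;0.4 0.78 0 0.8 1;0.4 0.78 0 0.8 1;0.4 0.78 0 0.8 1;0.4 0.78 0 0.8 1;0.4 0.78 0 0.8 1;0.4 0.78 0 0.8 1;0.4 0.78 0 0.8 1;0.4 0.78 0 0.8 1;0.4 0.78 0 0.8 1;0 0 0 0 1;0 0 0 0 1'
python3 - <<'E'
from h import *
p,d,K,T=snap("wrist"); np.savez("w1.npz",p=p,d=d,K=K,T=T); print(T.round(3),K)
cv2.imwrite("pics/w1.png",cv2.resize(p[:,:,::-1],(800,600)))
E
```

```text
clock: 1.15
eef_pos: [316.9, -159.6, 301.9]
eef_rot: [3.141, 0.0, 1.017]
wrist_force: [0.7, -0.8, 0.9]
finger_gap: 17.6
finger_force: 0.0
clock: 2.15
eef_pos: [476.7, 151.7, 300.6]
eef_rot: [-3.14, 0.0, 1.714]
wrist_force: [-0.7, -2.0, -0.3]
finger_gap: 0.3
finger_force: 0.0
[[ 9.90000e-01  1.38000e-01  3.60000e-02  4.66550e+02]
 [ 1.43000e-01 -9.51000e-01 -2.73000e-01  2.31271e+02]
 [-3.00000e-03  2.76000e-01 -9.61000e-01  4.79944e+02]
 [ 0.00000e+00  0.00000e+00  0.00000e+00  1.00000e+00]] [[297.31863964   0.         254.24055479]
 [  0.         297.31863964 188.87883954]
 [  0.           0.           1.        ]]
```

View pics/w1.png

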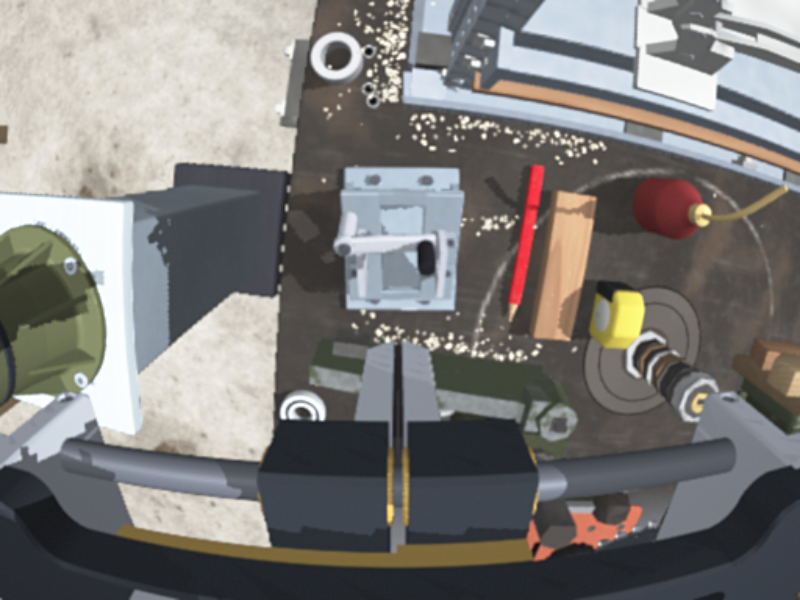

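The wrist view shows the holder at (400,238), knob at (427,258), post at (345,245) and the fence at (430,380). Next I'll get the bay frame from the wrist depth.

```bash
cat >> h.py <<'E'
def wpts(d,K,T):
    h,w=d.shape; u,v=np.meshgrid(np.arange(w),np.arange(h))
    r=rays(np.c_[u.ravel(),v.ravel()],K,True); r=r/r[:,2:]*d.reshape(-1,1)
    P=(r@T[:3,:3].T+T[:3,3]).reshape(h,w,3); P[d<=0]=np.nan; return P
def bayR(yaw):
    u=np.array([np.cos(yaw),np.sin(yaw),0]);z=np.array([0,0,1.]);s,c=.5,3**.5/2
    x=c*u+s*z; zz=c*z-s*u; return np.c_[x,np.cross(zz,x),zz]
E
python3 - <<'E'
from h import *
a=np.load("w1.npz"); P=wpts(a["d"],a["K"],a["T"]); p=a["p"]
hsv=cv2.cvtColor(p,cv2.COLOR_RGB2HSV)
box=(abs(P[...,0]-477)<75)&(abs(P[...,1]-155)<95)
m=(box&(P[...,2]>4)&(hsv[...,1]<80)).astype(np.uint8)
m=cv2.morphologyEx(m,cv2.MORPH_OPEN,np.ones((3,3)))
l,k,s,c=cv2.connectedComponentsWithStats(m); i=1+np.argmax(s[1:,4]); M=k==i
x=P[M]; r=cv2.minAreaRect(x[x[:,2]<25][:,:2].astype(np.float32)); print(s[i],"plate",r)
yaw=np.radians(r[2] if r[2]>45 else r[2]+90); print(np.degrees(yaw))
R=bayR(yaw); O=np.array([477,159.4,75]); B=(P-O)@R
np.savez("b1.npz",B=B,M=M)
bed=M&(abs(B[...,2])<8)&(abs(B[...,1])<28)&(abs(B[...,0])<40); print("bed",bed.sum(),np.median(B[bed],0))
A=np.c_[B[bed][:,:2],np.ones(bed.sum())]; print("bed fit",np.linalg.lstsq(A,B[bed][:,2],rcond=None)[0])
top=M&(B[...,2]>25)&(B[...,2]<34)&(abs(abs(B[...,1])-34)<9)&(abs(B[...,0])<33)
for sg in(-1,1):
    q=B[top&(B[...,1]*sg>0)]; print("cheek",len(q),np.percentile(q,[5,50,95],axis=0).round(1).tolist())
kn=box&(hsv[...,2]<75)&(P[...,2]>110); print("knob",kn.sum(),np.percentile(B[kn],[2,50,98],axis=0).round(1).tolist())
bar=M&(B[...,2]>37)&(B[...,2]<43); print("bar",np.percentile(B[bar],[2,50,98],axis=0).round(1).tolist())
hi=M&(B[...,2]>41)&(B[...,1]>30); print("posttop",hi.sum(),np.percentile(B[hi],[2,50,98],axis=0).round(1).tolist())
E
```

```text
[    0   218   512   166 45249] plate ((0.0, 0.0), (0.0, 0.0), 0.0)
90.0
bed 0 [nan nan nan]
bed fit [0. 0. 0.]
  return _methods._mean(a, axis=axis, dtype=dtype,
  ret = um.true_divide(
Traceback (most recent call last):
IndexError: index -1 is out of bounds for axis 0 with size 0
```

```bash
cat > meas.py <<'E'
from h import *
def run(f,O=np.array([477,159.4,75]),yaw=None):
    a=np.load(f); P=wpts(a["d"],a["K"],a["T"]); p=a["p"]
    hsv=cv2.cvtColor(p,cv2.COLOR_RGB2HSV)
    box=(abs(P[...,0]-477)<85)&(abs(P[...,1]-155)<95)&(P[...,2]<190)
    m=(box&(P[...,2]>5)&(hsv[...,1]<80)).astype(np.uint8)
    m=cv2.morphologyEx(m,cv2.MORPH_OPEN,np.ones((3,3)))
    l,k,s,c=cv2.connectedComponentsWithStats(m); i=1+np.argmax(s[1:,4]); M=k==i
    x=P[M]; r=cv2.minAreaRect(x[:,:2].astype(np.float32)); print(s[i],"plate",r)
    if yaw is None: yaw=np.radians(r[2] if r[2]>45 else r[2]+90)
    print("yaw",np.degrees(yaw))
    R=bayR(yaw); B=(P-O)@R
    def pr(n,q,c=5):
        print(n,len(q),np.percentile(q,[c,50,100-c],axis=0).round(1).tolist() if len(q) else '')
    bed=M&(abs(B[...,2])<8)&(abs(B[...,1])<28)&(abs(B[...,0])<40); pr("bed",B[bed])
    if bed.sum()>5: print("bed fit",np.linalg.lstsq(np.c_[B[bed][:,:2],np.ones(bed.sum())],B[bed][:,2],rcond=None)[0])
    top=M&(B[...,2]>26)&(B[...,2]<34)&(abs(abs(B[...,1])-34)<9)&(abs(B[...,0])<33)
    for sg in(-1,1): pr("cheek",B[top&(B[...,1]*sg>0)])
    kn=box&(hsv[...,2]<75)&(P[...,2]>115); pr("knob",B[kn],2)
    bar=M&(B[...,2]>36)&(B[...,2]<44); pr("bar",B[bar])
    return B,M,P
E
python3 -c "
from meas import *
run('w1.npz')"
```

```text
[ 214  107   83   91 6691] plate ((479.076904296875, 156.3794708251953), (116.3321762084961, 148.86517333984375), 8.049715042114258)
yaw 98.04971504211426
bed 409 [[-36.4, -26.2, 0.2], [18.8, 19.4, 1.8], [37.8, 27.0, 2.9]]
bed fit [ 0.01275128 -0.00239177  1.61241615]
cheek 160 [[-25.2, -38.8, 27.5], [0.9, -35.7, 31.6], [22.6, -32.9, 32.8]]
cheek 130 [[-25.1, 29.3, 30.0], [-2.4, 32.1, 31.4], [17.5, 34.9, 32.4]]
knob 199 [[33.9, -24.7, 45.5], [43.4, -19.2, 62.7], [45.6, -14.2, 69.4]]
bar 586 [[31.3, -20.9, 37.1], [40.1, 14.6, 40.8], [44.4, 46.5, 42.1]]
```

```bash
python3 -c "
from meas import *
B,M,P=run('w1.npz',np.array([479.,158.,75]),np.radians(97.8))
for c in [(430,60),(540,230),(520,60),(540,100)]:
    q=P[(abs(P[...,0]-c[0])<12)&(abs(P[...,1]-c[1])<12)&(P[...,2]<40)]; print(c,len(q),np.median(q[:,2]))
R=bayR(np.radians(97.8))
# cheek x extents at top in bay coordinates, outer side edges
for sg in(-1,1):
    t=M&(abs(B[...,2]-31)<2.0)&(abs(B[...,1]*sg-34)<4.5)&(abs(B[...,0])<35); q=B[t][:,0]; print(sg,len(q),np.sort(q)[[0,1,2,-3,-2,-1]].round(1),np.median(B[t][:,1]))
"
```

```text
[ 214  107   83   91 6691] plate ((479.076904296875, 156.3794708251953), (116.3321762084961, 148.86517333984375), 8.049715042114258)
yaw 97.8
bed 390 [[-37.0, -26.3, -0.6], [19.9, 20.1, 0.9], [38.4, 27.2, 2.2]]
bed fit [ 0.01230828 -0.00123065  0.78387084]
cheek 156 [[-23.8, -37.0, 27.5], [2.1, -34.1, 30.8], [24.0, -31.3, 31.9]]
cheek 130 [[-23.8, 31.0, 29.3], [-1.1, 33.9, 30.7], [18.8, 36.7, 31.7]]
knob 199 [[35.4, -22.9, 44.7], [44.9, -17.3, 61.8], [47.1, -12.4, 68.5]]
bar 587 [[32.8, -19.0, 37.0], [41.2, 16.5, 40.1], [45.9, 47.8, 42.0]]
(430, 60) 248 0.5396165736986234
(540, 230) 207 0.0693655065922485
(520, 60) 188 -0.03507937277771589
(540, 100) 117 6.99782101898694
-1 138 [-26.9 -26.8 -26.8  24.3  24.3  24.6] -34.34705455916733
1 124 [-27.3 -26.5 -26.4  21.2  21.2  21.9] 33.954183123319844
```

```bash
cat > path.py <<'E'
from h import *
O=np.array([479.1,157,75]); R=bayR(np.radians(97.8))
def knob(th,z=67): return O+R@np.array([38+62*np.sin(th),44-62*np.cos(th),z])
def fing(th,off,sgn=-1,z=67,dz=-14):
    t=R@np.array([np.cos(th),np.sin(th),0]); t[2]=0; t/=np.linalg.norm(t)
    return knob(th,z)+sgn*off*t+[0,0,dz]
E
python3 -c "
from path import *
prev=np.array([476.7,151.7,300.6])
for th,off in [(0,26),(0,14),(.2,16),(.4,18),(.6,20),(.8,20),(1,20),(1.2,20),(1.35,20),(1.5,20)]:
    f=fing(th,off); print(th,f.round(1),((f-prev)/40).round(2)); prev=f
"
```

```text
0 [500.5 133.1 138. ] [ 0.6  -0.47 -4.06]
0 [498.9 145.  138. ] [-0.04  0.3   0.  ]
0.2 [500.1 154.3 144.2] [0.03 0.23 0.15]
0.4 [499.3 164.  150.1] [-0.02  0.24  0.15]
0.6 [496.6 173.6 155.5] [-0.07  0.24  0.14]
0.8 [490.1 183.8 160.3] [-0.16  0.26  0.12]
1 [481.3 192.5 164.1] [-0.22  0.22  0.1 ]
1.2 [470.7 199.3 166.9] [-0.26  0.17  0.07]
1.35 [461.9 203.1 168.3] [-0.22  0.09  0.03]
1.5 [452.6 205.6 168.9] [-0.23  0.06  0.02]
```

```bash
python3 -m handwheel '0.6 -0.47 -0.5 0 1;0 0 -0.9 0 1;0 0 -0.9 0 1;0 0 -0.9 0 1;0 0 -0.86 0 1;0 0 0 0 1;0 0 0 0 1'
python3 -m handwheel '-0.04 0.3 0 0 1;0.03 0.23 0.15 0 1;-0.02 0.24 0.15 0 1;-0.07 0.24 0.14 0 1;-0.16 0.26 0.12 0 1;-0.22 0.22 0.1 0 1;-0.26 0.17 0.07 0 1;-0.22 0.09 0.03 0 1;-0.23 0.06 0.02 0 1;-0.1 0.02 0 0 1;0 0 0 0 1;0 0 0 0 1'
```

```text
clock: 2.78
eef_pos: [500.3, 131.0, 139.3]
eef_rot: [-3.14, 0.0, 1.711]
wrist_force: [0.5, 0.2, 0.7]
finger_gap: 0.7
finger_force: 0.0
clock: 3.78
eef_pos: [448.9, 205.0, 170.1]
eef_rot: [-3.141, 0.0, 1.712]
wrist_force: [0.2, 0.6, 0.8]
finger_gap: 0.3
finger_force: 0.0
```

```bash
python3 -m handwheel '0.4 -0.1 0 0 1;0.2 -0.3 0.8 0 1;0.05 -0.6 0.8 0 1;0 -0.2 0.9 0 1;0 0 0.4 0 1;0 0 0 0 1;0 0 0 0 1'
python3 - <<'E'
from h import *
p,d,K,T=snap("wrist"); np.savez("w2.npz",p=p,d=d,K=K,T=T)
from meas import *
B,M,P=run('w2.npz',np.array([479.1,157.,75]),np.radians(97.8))
for sg in(-1,1):
    t=M&(abs(B[...,2]-30.5)<2.0)&(abs(B[...,1]*sg-34)<4.5)&(abs(B[...,0])<35); q=B[t]; print(sg,len(q),np.sort(q[:,0])[[0,1,2,-3,-2,-1]].round(1),np.percentile(q[:,1],[3,50,97]), np.polyfit(q[:,0],q[:,1],1))
cv2.imwrite("pics/w2.png",cv2.resize(p[60:260,150:400,::-1],(750,600)))
E
```

```text
clock: 4.37
eef_pos: [475.4, 156.9, 286.1]
eef_rot: [3.141, -0.0, 1.712]
wrist_force: [0.5, 1.4, -1.0]
finger_gap: 0.7
finger_force: 0.0
[ 206  110   93   94 7509] plate ((478.92303466796875, 156.76205444335938), (116.46002197265625, 150.2246856689453), 8.129376411437988)
yaw 97.8
bed 687 [[-35.6, -27.0, -1.0], [4.2, 17.9, 0.5], [36.7, 27.0, 1.6]]
bed fit [ 0.01267447 -0.00041814  0.32305186]
cheek 158 [[-23.9, -37.0, 27.7], [2.0, -34.1, 30.1], [24.6, -31.3, 31.0]]
cheek 163 [[-23.2, 30.9, 27.6], [3.5, 33.7, 30.2], [26.0, 36.5, 31.2]]
knob 268 [[95.5, 37.6, 44.3], [104.2, 42.9, 62.7], [106.6, 49.1, 68.3]]
bar 517 [[36.9, 36.9, 37.8], [61.1, 42.3, 39.8], [106.5, 50.3, 43.2]]
-1 145 [-26.4 -26.  -26.   25.2  25.3  25.4] [-37.13445154 -34.19131511 -31.31883333] [-4.37268092e-03 -3.42352214e+01]
1 152 [-26.1 -26.  -25.8  26.2  26.4  26.4] [30.87224045 33.76781906 36.63251119] [1.25222612e-04 3.37615206e+01]
```

View pics/w2.png

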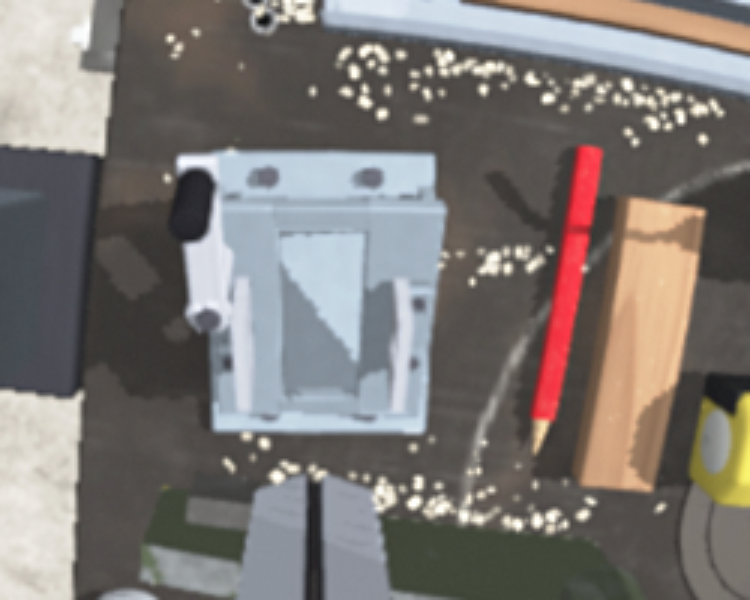

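Keeper is open about 90°: knob at (195,200) and post at (207,315) in the crop. The bay frame agrees to about 1 mm. Next I move to the carriage.

```bash
python3 -m handwheel '-0.3 -0.82 0.1 0.97 0;-0.3 -0.82 0.1 0.97 0;0 -0.82 0 0.97 0;0 -0.82 0 0.97 0;0 -0.82 0 0.97 0;0 -0.82 0 0.97 0;0 -0.82 0 0.97 0;0 -0.82 0 0.97 0;0 -0.82 0 0.97 0;0 -0.82 0 0.97 0;0 -0.82 0 0.97 0;0 -0.82 0 0.97 0'
python3 -m handwheel '0 -0.82 0 0.97 0;0 -0.82 -0.3 0.97 0;0 0 -0.5 0 0;0 0 -0.5 0 0;0 0 0 0 0;0 0 0 0 0'
python3 - <<'E'
from h import *
p,d,K,T=snap("wrist"); np.savez("w3.npz",p=p,d=d,K=K,T=T); P=wpts(d,K,T)
hsv=cv2.cvtColor(p,cv2.COLOR_RGB2HSV)
box=(abs(P[...,0]-453)<65)&(abs(P[...,1]+305)<60)
m=box&(P[...,2]>26)&(P[...,2]<34)&(hsv[...,2]>100); q=P[m]
c=cv2.morphologyEx(m.astype(np.uint8),cv2.MORPH_CLOSE,np.ones((25,25)));c=cv2.morphologyEx(c,cv2.MORPH_OPEN,np.ones((15,15)))&m
q=P[c>0]; print("deck",cv2.minAreaRect(q[:,:2].astype(np.float32)),np.median(q[:,2]),len(q))
dk=box&(P[...,2]>40)&(P[...,2]<72)&(hsv[...,2]<110); l=P[dk]; print("lugs",len(l),l.min(0),l.max(0))
t=l[l[:,2]>61]; print("lugtops",len(t),cv2.minAreaRect(t[:,:2].astype(np.float32)),np.median(t[:,2]))
cv2.imwrite("pics/w3.png",cv2.resize(p[:,:,::-1],(600,450)))
E
```

```text
clock: 5.42
eef_pos: [450.6, -237.8, 292.4]
eef_rot: [3.141, -0.003, 2.732]
wrist_force: [1.2, 0.2, -0.1]
finger_gap: 76.9
finger_force: 0.0
clock: 5.92
eef_pos: [450.8, -301.6, 240.8]
eef_rot: [3.14, -0.003, 2.898]
wrist_force: [0.3, 0.2, 0.7]
finger_gap: 94.0
finger_force: 0.0
deck ((452.20233154296875, -308.60638427734375), (55.46907043457031, 86.51542663574219), 75.10295867919922) 30.07625643632491 1873
lugs 76 [ 436.1894198  -335.46084787   40.72863649] [ 461.49807594 -282.68077234   65.14289256]
lugtops 28 ((450.4974670410156, -309.4131164550781), (49.367347717285156, 17.306407928466797), 75.9067611694336) 63.464644210736566
```

View pics/w3.png

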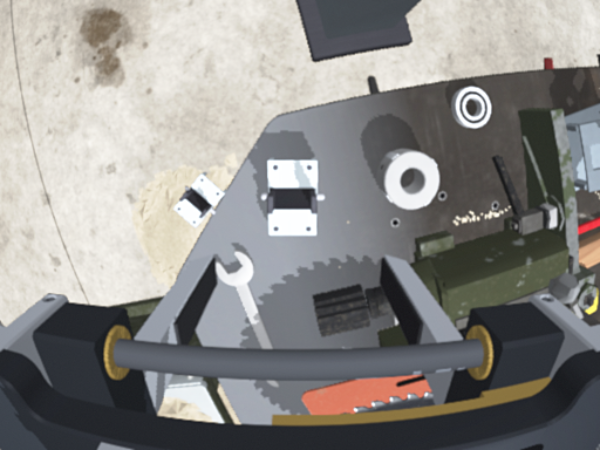

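```bash
python3 -m handwheel '0.03 -0.17 -0.9 -0.1 0;0 0 -0.9 0 0;0 0 -0.9 0 0;0 0 -0.9 0 0;0 0 -0.9 0 0;0 0 -0.4 0 0;0 0 -0.23 0 0;0 0 0 0 0;0 0 0 0 0'
python3 -m handwheel '0 0 0 0 0.7;0 0 0 0 0.7;0 0 0 0 0.7;0 0 0 0 0.7;0 0 0 0 0.7;0 0 0 0 0.7;0 0 0 0 0.7;0 0 0 0 0.7;0 0 0 0 0.7;0 0 0 0 0.7' 13
```

```text
clock: 6.72
eef_pos: [453.1, -309.2, 38.5]
eef_rot: [-3.141, 0.002, 2.889]
wrist_force: [-0.3, -0.3, -0.2]
finger_gap: 94.2
finger_force: 0.0
clock: 7.55
eef_pos: [452.4, -308.9, 37.2]
eef_rot: [-3.141, 0.0, 2.889]
wrist_force: [-2.9, 2.0, 7.9]
finger_gap: 31.7
finger_force: 13.0
```

```bash
python3 -m handwheel '0 0 0.3 0 0.7;0 0 0.6 0 0.7;0 0 0.85 0 0.7;0 0 0.85 0 0.7;-0.3 0 0.85 0 0.7;-0.3 0 0.85 0 0.7;-0.3 0 0.85 0 0.7;-0.3 0 0.85 0 0.7;0 0 0.6 0 0.7;0 0 0 0 0.7;0 0 0 0 0.7'
```

```text
clock: 8.47
eef_pos: [404.3, -308.8, 301.8]
eef_rot: [-3.141, 0.001, 2.889]
wrist_force: [-0.0, -0.0, -4.1]
finger_gap: 31.4
finger_force: 13.0
```

```bash
python3 -m handwheel '0 0.8 0 -0.95 0.7;0 0.8 0 -0.95 0.7;0 0.8 0 -0.95 0.7;0 0.8 0 -0.95 0.7;0 0.8 0 -0.95 0.7;0 0.8 0 -0.95 0.7;0 0.8 0 -0.95 0.7;0 0.8 0 -0.95 0.7;0 0.8 0 -0.95 0.7;0 0.8 0 -0.95 0.7;0 0.8 0 -0.95 0.7;0.2 0.8 0 -0.95 0.7'
python3 -m handwheel '0.4 0.8 0 -0.95 0.7;0.4 0.8 0 -0.95 0.7;0.4 0.4 0 -0.25 0.7;0.4 0 0 0 0.7;0 0 0 0 0.7;0 0 0 0 0.7'
```

```text
clock: 9.47
eef_pos: [411.0, 76.9, 299.5]
eef_rot: [-3.139, -0.001, 1.89]
wrist_force: [1.3, -0.3, -2.7]
finger_gap: 31.4
finger_force: 13.0
clock: 9.97
eef_pos: [475.9, 155.3, 298.8]
eef_rot: [-3.138, 0.0, 1.707]
wrist_force: [-0.2, 0.8, -2.4]
finger_gap: 31.5
finger_force: 13.0
```

```bash
cat > car.py <<'E'
from h import *
def car(name="wc.npz"):
    s=read_state(); e=np.array(s["eef_pos"]); p,d,K,T=snap("wrist"); np.savez(name,p=p,d=d,K=K,T=T); P=wpts(d,K,T)
    hsv=cv2.cvtColor(p,cv2.COLOR_RGB2HSV); L=P-e
    y=np.radians(97.8); U=np.array([np.cos(y),np.sin(y),0]); V=np.array([-np.sin(y),np.cos(y),0]); V=np.array([-np.sin(y),np.cos(y),0])
    L=np.dstack([L@U,L@V,L[...,2]])
    m=(abs(L[...,0])<70)&(abs(L[...,1])<45)&(abs(L[...,2]+7)<30)&(hsv[...,2]>140)&(hsv[...,1]<60)
    l,k,st,c=cv2.connectedComponentsWithStats(m.astype(np.uint8)); 
    for i in range(1,l):
        if st[i,4]>60:
            q=L[k==i]; print(st[i],q.min(0).round(1),q.max(0).round(1),np.median(q,0).round(1),cv2.minAreaRect(q[:,:2].astype(np.float32)))
            A=np.c_[q[:,:2],np.ones(len(q))]; print(np.linalg.lstsq(A,q[:,2],rcond=None)[0].round(3))
    return p
E
python3 -c "
from car import *
p=car(); cv2.imwrite('pics/wc.png',cv2.resize(p[:,:,::-1],(600,450)))"
```

```text
[ 211  156   90   78 4182] [  3.5 -28.3 -36. ] [44.6 27.6 23. ] [28.  -1.1 -7.2] ((24.092700958251953, -0.347869873046875), (55.98133850097656, 40.932334899902344), 89.82627868652344)
[-0.182 -0.053 -1.74 ]
[ 226  244   58   36 1482] [-43.5 -22.   -9.3] [-5.3 20.4 18.8] [-30.8  -0.5  -7.2] ((-24.368480682373047, -0.813201904296875), (42.43921661376953, 38.21370315551758), 89.94048309326172)
[ 0.058  0.01  -5.31 ]
```

View pics/wc.png

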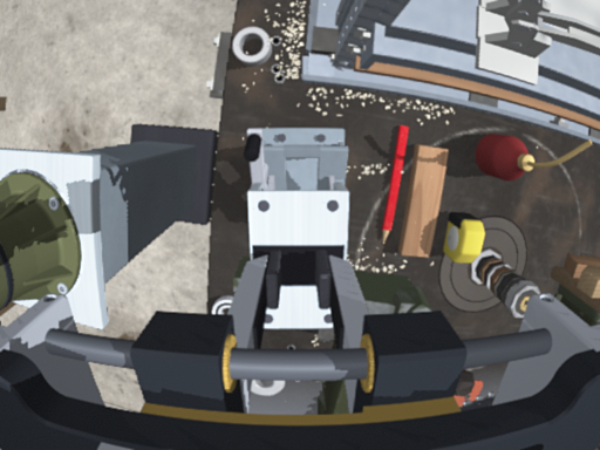

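```bash
python3 -m handwheel '0.09 0.02 -0.8 0 0.7;0 0 -0.8 0 0.7;0 0 -0.8 0 0.7;0 0 -0.8 0 0.7;0 0 -0.5 0 0.7;0 0 0 0 0.7;0 0 0 0 0.7;0 0 0 0 0.7'
python3 -m handwheel '0 0 -0.2 0 0.7;0 0 -0.1 0 0.7;0 0 0 0 0.7;0.01 -0.08 -0.1 0 0.7;0.01 -0.08 -0.1 0 0.7;0 0 0 0 0.7'
python3 -c "
from car import *
car('wd.npz')"
```

```text
clock: 10.68
eef_pos: [480.4, 155.9, 154.7]
eef_rot: [3.14, -0.0, 1.706]
wrist_force: [-0.1, 0.4, -2.0]
finger_gap: 31.3
finger_force: 13.0
clock: 11.18
eef_pos: [480.8, 148.9, 132.6]
eef_rot: [-3.141, 0.0, 1.706]
wrist_force: [0.3, -0.6, -1.7]
finger_gap: 31.2
finger_force: 13.0
[ 174  126  144  108 9411] [-15.8 -45.  -37. ] [70. 45. 23.] [38.8  5.4 -7.1] ((26.936717987060547, 0.12325286865234375), (89.97952270507812, 85.78968811035156), 89.74557495117188)
[-0.339  0.15  -1.598]
[ 226  243   58   37 1452] [-44.4 -22.1 -10. ] [-4.9 20.5 19.1] [-30.9  -0.5  -8. ] ((-24.74251937866211, -0.5064640045166016), (39.330081939697266, 42.605533599853516), 0.8930709958076477)
[ 1.080e-01 -1.000e-03 -4.534e+00]
```

```bash
python3 -m handwheel '0 0 0.25 0 0.7;-0.03 0.2 0 0 0.7;0 0 0 0 0.7;0 0 -0.15 0 0.7;0 0 -0.06 0 0.7;0 0 0 0 0.7;0 0 0 0 0.7'
```

```text
clock: 11.82
eef_pos: [479.8, 157.3, 134.4]
eef_rot: [3.141, 0.001, 1.706]
wrist_force: [2.2, -3.0, -0.1]
finger_gap: 31.2
finger_force: 13.0
```

```bash
python3 -m handwheel '0.01 -0.09 -0.09 0 0.7;0.01 -0.09 -0.09 0 0.7;0.01 -0.09 -0.09 0 0.7;0.01 -0.09 -0.09 0 0.7;0 0 0 0 0.7'
python3 -c "
from car import *
p=car('we.npz'); cv2.imwrite('pics/we.png',cv2.resize(p[100:290,160:420,::-1],(780,570)))"
```

```text
clock: 12.23
eef_pos: [480.8, 142.3, 119.3]
eef_rot: [-3.14, 0.0, 1.706]
wrist_force: [0.8, -1.8, -2.0]
finger_gap: 31.2
finger_force: 13.0
[  171   122   151   113 10340] [-14.4 -45.  -35.7] [70. 45. 23.] [40.3  2.  -4.3] ((27.81088638305664, 0.01009368896484375), (89.96603393554688, 84.36589050292969), 89.99188232421875)
[-0.27   0.122  4.573]
[238 237  33  30 919] [-39.  -11.9 -21.5] [-4.9 12.  20.7] [-23.   -0.4 -15.2] ((-21.940019607543945, -0.03485393524169922), (23.955835342407227, 34.08257293701172), 89.72584533691406)
[ 0.514 -0.039 -2.219]
```

View pics/we.png

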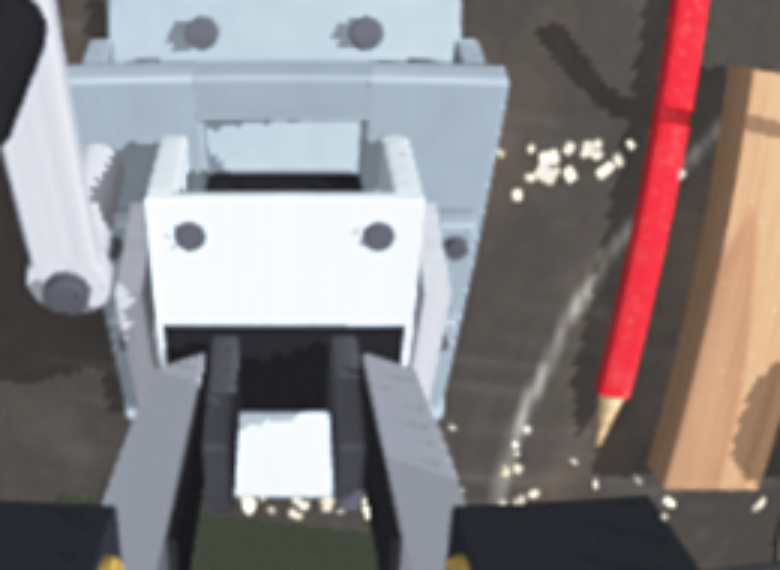

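The carriage is between the cheeks, centred at (285,270), and tilting as planned. I'll continue to the seat.

```bash
python3 -m handwheel '0.015 -0.08 -0.09 0 0.7;0.015 -0.08 -0.09 0 0.7;0.015 -0.08 -0.09 0 0.7;0.015 -0.09 -0.1 0 0.7;0 0 0 0 0.7;0 0 0 0 0.7'
cat > fit.py <<'E'
from h import *
def fit(name):
    s=read_state(); p,d,K,T=snap("wrist"); np.savez(name,p=p,d=d,K=K,T=T); P=wpts(d,K,T)
    hsv=cv2.cvtColor(p,cv2.COLOR_RGB2HSV); B=(P-np.array([479.1,157,75]))@bayR(np.radians(97.8))
    print("tcp in bay",((np.array(s["eef_pos"])-[479.1,157,75])@bayR(np.radians(97.8))).round(1))
    m=(abs(B[...,0])<60)&(abs(B[...,1])<30)&(abs(B[...,2]-30)<12)&(hsv[...,2]>140)&(hsv[...,1]<60)
    for n,q in(("up",B[m&(B[...,0]>12)]),("down",B[m&(B[...,0]<-12)])):
        if len(q)>20: print(n,len(q),np.percentile(q,[1,50,99],axis=0).round(1).tolist(),np.linalg.lstsq(np.c_[q[:,:2],np.ones(len(q))],q[:,2],rcond=None)[0].round(3))
    return p,B
E
python3 -c "
from fit import *
fit('wf.npz')"
```

```text
clock: 12.78
eef_pos: [483.4, 129.6, 105.1]
eef_rot: [-3.141, 0.0, 1.706]
wrist_force: [-0.0, -0.7, -4.1]
finger_gap: 31.3
finger_force: 13.0
tcp in bay [-8.9 -0.6 39.9]
up 3253 [[12.4, -28.4, 19.3], [27.9, -1.2, 30.8], [37.4, 26.1, 32.3]] [-1.3600e-01  1.0000e-03  3.3794e+01]
down 685 [[-49.5, -12.3, 31.9], [-34.1, -1.0, 33.0], [-20.5, 9.9, 34.1]] [-2.30e-02 -1.00e-03  3.22e+01]
```

```bash
python3 -c "
from h import *
a=np.load('wf.npz');P=wpts(a['d'],a['K'],a['T']);hsv=cv2.cvtColor(a['p'],cv2.COLOR_RGB2HSV)
B=(P-np.array([479.1,157,75]))@bayR(np.radians(97.8))
m=(abs(B[...,0])<60)&(abs(B[...,1])<24)&(abs(B[...,2]-32)<3)&(hsv[...,2]>140)&(hsv[...,1]<60)
q=B[m];up=q[q[:,0]>0];dn=q[q[:,0]<0]
print(np.percentile(up[:,0],[0,50,98,99,100]),np.percentile(dn[:,0],[0,1,2,50,100]))
print(np.polyfit(q[:,0],q[:,2],1)); print([ (x,np.median(q[abs(q[:,0]-x)<2][:,2]).round(1)) for x in range(-48,44,8) if (abs(q[:,0]-x)<2).sum()>3])
"
```

```text
[ 4.31444776 22.47827122 37.17979147 37.4185062  37.95691151] [-49.98048162 -49.52370764 -49.25640875 -34.04878438  -6.14931857]
[-0.03555414 31.76537437]
[(-48, np.float64(33.1)), (-40, np.float64(33.4)), (-32, np.float64(33.1)), (-24, np.float64(32.6)), (8, np.float64(31.4)), (16, np.float64(31.2)), (24, np.float64(30.9)), (32, np.float64(30.6))]
```

```bash
python3 -m handwheel '-0.01 0.065 0.037 0 0.7;-0.01 0.065 0.037 0 0.7;0 0.03 -0.05 0 0.7;0 0 0 0 0.7;0 0 0 0 0.7'
cat >> fit.py <<'E'
def fit2(name):
    p,B=fit(name); hsv=cv2.cvtColor(p,cv2.COLOR_RGB2HSV)
    m=(abs(B[...,0])<60)&(abs(B[...,1])<24)&(abs(B[...,2]-32)<3)&(hsv[...,2]>140)&(hsv[...,1]<60)
    q=B[m];x=q[:,0]; print("ends",np.percentile(x[x>0],99.5),np.percentile(x[x<0],.5),np.polyfit(q[:,0],q[:,2],1))
    for s in(-1,1):
        w=B[(abs(B[...,0])<60)&(B[...,0]>15)&(abs(B[...,2]-31)<3)&(hsv[...,2]>140)&(hsv[...,1]<60)&(abs(B[...,1])<30)]
    print("y range",np.percentile(w[:,1],[.5,99.5]))
    return p,B
E
python3 -c "
from fit import *
fit2('wg.npz')"
```

```text
clock: 13.25
eef_pos: [483.0, 136.5, 106.9]
eef_rot: [3.141, 0.0, 1.707]
wrist_force: [-1.7, -2.1, 3.9]
finger_gap: 31.3
finger_force: 13.0
tcp in bay [-2.1 -1.1 38. ]
up 3844 [[12.6, -28.8, 19.5], [31.8, -1.6, 30.4], [44.2, 25.8, 31.7]] [-7.8000e-02 -1.0000e-03  3.2269e+01]
down 639 [[-42.8, -12.9, 29.7], [-27.5, -2.3, 30.7], [-13.7, 9.3, 31.7]] [8.0000e-03 1.0000e-03 3.0935e+01]
ends 44.277271931672864 -42.98135851539098 [-3.50862486e-03  3.05978985e+01]
y range [-29.02250856  25.96098718]
```

```bash
python3 -m handwheel '-0.03 0 0 0 0.7;0 0 0 0 0.6;0 0 0 0 0.5;0 0 0 0 0.4;0 0 0 0 0.25;0 0 0 0 0.25;0 0 0 0 0.25;0 0 0 0 0.25'
python3 -c "
from fit import *
p,B=fit2('wh.npz'); cv2.imwrite('pics/wh.png',cv2.resize(p[100:290,160:420,::-1],(780,570)))"
```

```text
clock: 13.97
eef_pos: [481.3, 136.4, 106.1]
eef_rot: [-3.141, -0.0, 1.706]
wrist_force: [-0.3, -0.3, 0.0]
finger_gap: 69.9
finger_force: 0.0
tcp in bay [-2.4  0.6 37.3]
up 3438 [[12.4, -27.6, 19.4], [30.0, -0.6, 30.4], [41.1, 26.9, 31.7]] [-8.9000e-02 -1.0000e-03  3.2433e+01]
down 1192 [[-46.5, -22.6, 29.7], [-30.4, -0.6, 30.7], [-17.5, 21.7, 32.0]] [ 1.0000e-02 -1.0000e-03  3.1055e+01]
ends 41.149327700471495 -46.649192082199164 [-4.09387157e-03  3.05892897e+01]
y range [-27.80276251  27.08770822]
```

View pics/wh.png

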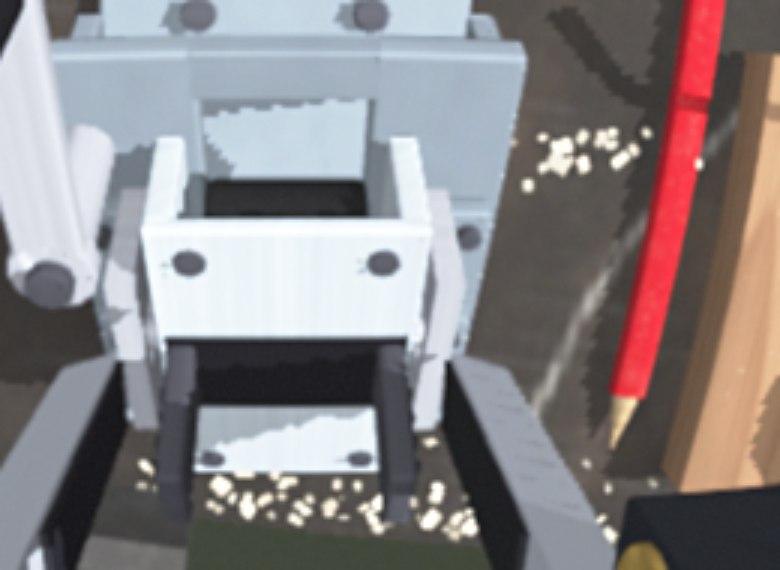

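Carriage is seated on its pins at x about -2.8, y about -0.3 and flat. The lugs have sprung out, at (180,430) and (395,430). Next is closing the keeper.

```bash
python3 -c "
from path import *
prev=np.array([481.3,136.4,256])
for th,off in [(1.6,36),(1.6,22),(1.4,20),(1.2,20),(1,20),(.8,20),(.6,20),(.4,19),(.2,17),(0.0,16),(-.08,15)]:
    f=fing(th,off,1,50,0); print(th,f.round(1),((f-prev)/40).round(2)); prev=f
"
python3 -m handwheel '0 0 0.5 0 0.25;0 0 0.8 0 0.25;0 0 0.8 0 0.25;0 0 0.8 0 1;0 0 0.8 0 1;0 0 0 0 1;0 0 0 0 1;0 0 0 0 1'
```

```text
1.6 [389.8 206.  168.3] [-2.29  1.74 -2.19]
1.6 [403.6 208.3 168.3] [0.35 0.06 0.  ]
1.4 [417.7 213.  167.9] [ 0.35  0.12 -0.01]
1.2 [430.3 215.2 166.2] [ 0.31  0.06 -0.04]
1 [442.9 215.4 163.4] [ 0.31  0.   -0.07]
0.8 [455.1 213.6 159.5] [ 0.31 -0.05 -0.1 ]
0.6 [466.6 209.7 154.8] [ 0.29 -0.1  -0.12]
0.4 [477.6 203.1 149.4] [ 0.27 -0.16 -0.14]
0.2 [487.1 193.6 143.5] [ 0.24 -0.24 -0.15]
0.0 [493.7 183.1 137.3] [ 0.16 -0.26 -0.15]
-0.08 [495.6 178.  134.8] [ 0.05 -0.13 -0.06]
clock: 14.68
eef_pos: [481.2, 136.3, 253.4]
eef_rot: [-3.14, 0.0, 1.706]
wrist_force: [-0.3, -0.4, -0.3]
finger_gap: 40.6
finger_force: 0.0
```

```bash
python3 -m handwheel '-0.8 0.58 0 0 1;-0.8 0.58 0 0 1;-0.69 0.58 0 0 1;0 0 -0.7 0 1;0 0 -0.7 0 1;0 0 -0.73 0 1;0 0 0 0 1;0 0 0 0 1'
python3 -m handwheel '0.35 0.06 0 0 1;0.35 0.12 -0.01 0 1;0.31 0.06 -0.04 0 1;0.31 0 -0.07 0 1;0.31 -0.05 -0.1 0 1;0.29 -0.1 -0.12 0 1;0.27 -0.16 -0.14 0 1;0.24 -0.24 -0.15 0 1;0.16 -0.26 -0.15 0 1;0 0 0 0 1;0 0 0 0 1'
```

```text
clock: 15.35
eef_pos: [389.1, 205.6, 168.1]
eef_rot: [-3.138, 0.001, 1.706]
wrist_force: [0.0, 0.2, -0.3]
finger_gap: 0.5
finger_force: 0.0
clock: 16.27
eef_pos: [494.1, 182.3, 137.9]
eef_rot: [3.141, -0.001, 1.705]
wrist_force: [1.0, 2.3, 0.9]
finger_gap: 0.4
finger_force: 1.0
```

```bash
python3 -m handwheel '0.01 -0.06 -0.01 0 1;0.01 -0.04 0 0 1;0 0 0 0 1;0 0 0 0 1'
```

```text
clock: 16.6
eef_pos: [494.2, 180.8, 137.9]
eef_rot: [3.14, -0.004, 1.707]
wrist_force: [-1.0, 16.9, -0.2]
finger_gap: 0.3
finger_force: 7.4
```

Force rose to 17 N, so the bar is against its stop. I'll back off, lift and check.

```bash
python3 -m handwheel '0 0.3 0.05 0 1;0 0 0.8 0 1;0 -0.3 0.8 0 1;-0.2 -0.4 0.8 0 1;-0.2 -0.3 0.8 0 1;0 0 0.4 0 1;0 0 0 0 1;0 0 0 0 1'
python3 -c "
from fit import *
p,B=fit2('wi.npz'); hsv=cv2.cvtColor(p,cv2.COLOR_RGB2HSV)
k=(hsv[...,2]<75)&(B[...,2]>40)&(B[...,2]<72)&(B[...,0]>20)&(B[...,0]<115)&(abs(B[...,1])<60); print('knob',np.percentile(B[k],[5,50,95],axis=0).round(1))
cv2.imwrite('pics/wi.png',cv2.resize(p[60:260,150:400,::-1],(750,600)))"
```

```text
clock: 17.27
eef_pos: [478.4, 150.9, 283.8]
eef_rot: [3.141, 0.0, 1.706]
wrist_force: [-0.3, -0.2, -0.6]
finger_gap: 0.1
finger_force: 0.0
tcp in bay [ 99.3   1.5 183.8]
up 850 [[12.5, -28.3, 18.4], [37.9, 5.7, 35.2], [44.5, 29.1, 40.8]] [ 0.236  0.058 25.817]
down 465 [[-46.3, -21.5, 29.1], [-31.3, -1.3, 30.4], [-18.2, 19.9, 31.9]] [-4.0000e-03  2.0000e-03  3.0257e+01]
ends 43.79478886878374 -46.56284256303156 [9.88864269e-03 3.06103639e+01]
y range [-28.55605744  26.82609937]
knob [[ 33.7 -22.4  45. ]
 [ 42.7 -17.3  62.5]
 [ 44.6 -12.7  67.7]]
```

View pics/wi.png

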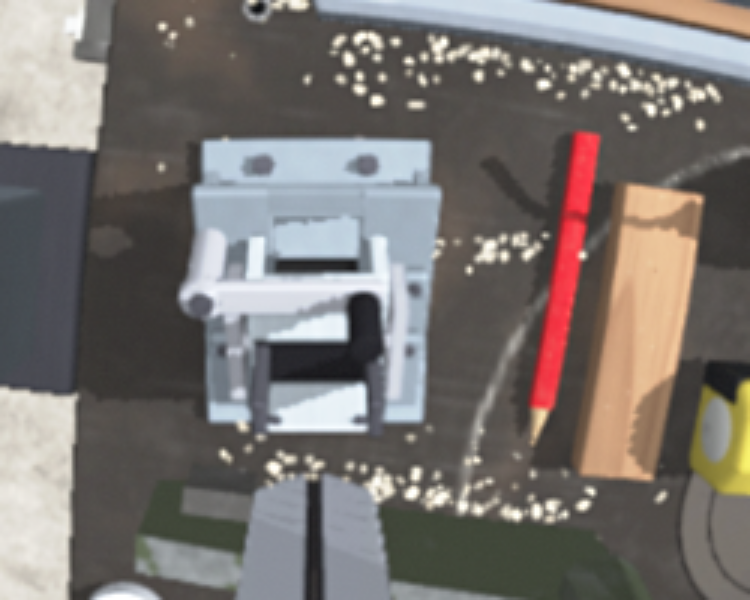

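The bar lies straight across the carriage, from the post at (200,298) to the knob at (365,325). The carriage is seated and the gripper is clear, so I'll hand in.

```bash
python3 -c "
from cell import *
print(sign_off())"
```

```text
the job is handed in; nothing more can be done
None
```

I fitted the carriage in the sloping holder with its lugs sprung out between the cheeks, closed the keeper bar over it and handed the job in at about 17 s; the final picture showed it seated, but no verdict came back.

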